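Prime the solvent dish and open the patina bottle

ROBOT

A 6-joint arm with a two-finger parallel gripper is mounted at the origin on the work surface. World frame = base frame: x ahead of the robot, y to its left, z up, the work surface at z = 0. Lengths are in m, angles in rad, forces in N, time in s.
With the tool pointing down it reaches from about 0.25 to 0.8 m from the base axis. Payload 3.9 kg.
Tool frame: the origin (TCP) lies at the very end of the fingers, on their centre line; the grasp point (between the pads) lies 19 mm behind it (bot.grasp_offset is the z of the grasp point in the tool frame, in m); z points along the fingers, y is the line along which they close (so a half turn about z gives the same grasp; the last joint's range is limited). The gripper opens to 85 mm and grips with 20 to 120 N. Pads are 22 mm wide; open, the fingers measure 114 mm over their backs; the gripper's body (76 mm by 85 mm) begins 54 mm behind the grasp point. The pads swing forward as they close: fully open they stand 13 mm farther back than shut.
Start: joints at [1.194, 0.26, -0.138, 1.173, 0, 1.571], TCP at [0.193, 0.488, 0.231] pointing down, gripper open.
Joint ranges: [-2.78, 2.78], [-0.83, 1.72], [-1.28, 1.37], [-1.9, 2.12], [-1.57, 1.48], [-3.14, 3.14]. Speed limits (rad/s): [2.57, 2.57, 3.14, 3.14, 3.14, 3.14].

INTERFACE

Orientations are given as a 3x3 rotation matrix whose columns are the frame's x, y, z axes.
In Python, from cell import bot gives the robot as it stands. The module is installed in compiled form; this text tells all that it offers.
- The arm moves only by the tool jog_arm, never from a script. Its argument "targets" is a list of rows, each an object with "linear": the shift along the tool's x, y, z in cm, a list of three; "spin": the turn about the tool's z in degrees; "hand": the closure, from 0 (fully open) to 1 (shut). In form: [{"linear": [dx, dy, dz], "spin": spin, "hand": hand}, ...]. A call has exactly 10 rows; each row shifts and turns the commanded pose from where the row before left it, along the tool's axes as they then stand; what a row does not reach is not made up. A row lasts 1/8 s, in which the tool goes at most 62.5 mm and 10.7 degrees, less where a joint would pass 70% of its speed; a pose out of reach is approached as far as the arm can. A call with a gripper value outside its range is refused whole. The fingers move at their own pace and stop on an object; "grip_force" is the grip in N (left out, the last holds). Time passes only in rows, so rows that do not move let the fingers close, or fill a call up. It gives the time, the measured TCP pose, the force, the opening and the grip force at its end, in the units of the state.
- bot.state(): the state, without advancing time (a new reading comes with each control period).
- bot.camera(name): name is "scene" or "top"; returns a dict with "img" (400x640x3 uint8, red, green, blue), "fx", "fy", "cx", "cy" (pixels), "R" (3x3) and "t" (3): a world point X has camera coordinates R X + t. Camera axes: x right, y down, z forward; pixel columns grow to the right and rows downward; lengths in m; the calibration is good to about 2 mm. A picture is of the moment at which its call begins. There is no depth.
- bot.hand_in(): hands the job in; it is judged then, once.
The state is a dict: "clock": time; "q": joint angles; "joint_velocities": joint speeds; "joint_torque": joint torques, N m; "tcp_pos": TCP position; "tool_rot": TCP orientation; "wrist_force": force on the tool from outside, world axes, zero at the start; "wrist_torque": the same for the moment, N m; "width": finger opening in m; "finger_force": force on a finger pad.
Only numpy, scipy, OpenCV 4.12 (cv2) and the standard library are available. Lean on these libraries where they do the work, as an engineer would, in place of code of your own. Each camera call takes 0.05 s, during which the arm holds its last target. There are 200 camera calls.

TASK

The soldered lampshade is about to be wiped clean and patinated. First press the steel dish of the blue solvent dispenser all the way down and let it spring back up, so that it is wetted for the wipe; then open the amber patina bottle: press its white safety cap down, twist it counter-clockwise until it is free and lift it off. Finish while still holding the cap in the gripper, upright and still, straight above the bottle's mouth with 5 to 10 cm of free space between cap and mouth for the brush, and leave everything else on the bench undisturbed.

Things in the scene. Friction and masses are not known exactly. Their poses are not given: they have to be found in the camera images.
- patina_bottle: Square amber patina bottle (62 mm wide, green-striped paper label) in a wooden tip guard (110 x 110 x 45 mm) screwed down: cannot move. Origin: centre of the guard's underside, on the bench; z up the bottle's axis. Bottle body up to z = 97 mm, shoulder to 106 mm, neck (radius 16 mm, lugs to 22 mm) to 140 mm. White mark on the shoulder 60 degrees counter-clockwise of x: open position.
- bottle_mouth (a point): Centre of the patina bottle's mouth, on its axis, 140 mm above the bench; the closed cap's flat top is 11 mm above this point, its lower edge 17 mm below it.
- patina_cap: White ribbed push-and-turn safety cap on the patina bottle: a loose part, 52 mm diameter, 28 mm high, about 40 g. Origin: centre of its lower edge, z up its axis. Closed, the origin is 123 mm above the bench. A red line on side and top marks its x axis, in line with the bottle's x when closed (3 degrees play). A red curved arrow on top shows the opening direction. A grip of 40 to 80 N suits it.
- cap_top (a point): Centre of the cap's flat top, 28 mm above its origin. Three hooks in the cap sit under lugs on the neck, held up by a sprung liner (4 N closed, 1.5 N more per mm). As it sits it neither turns nor lifts. Pressed down 3 to 6 mm (9 to 13 N; solid stop at 6 mm) it turns counter-clockwise from above; between 40 and 80 degrees of turn (best 60) it is free to lift off. It cannot turn clockwise.
- dispenser: Solvent dispenser: round blue plastic bottle (80 mm diameter) in a steel base ring (110 mm diameter) that is screwed to the bench, a white collar and a steel pump dish on top; it cannot move. Origin: centre of its underside, on the bench.
- dish_top (a point): Centre of the steel pump dish's upper face, where to press; 125 mm above the bench when up. The dish is 54 mm across with a rim 2.5 mm high (clear inside: 48 mm). It moves with the dish.
- pump_dish (a joint): How far the sprung pump dish is pressed down, in m: 0 is up, 0.012 is fully down (solid stop). It takes 2 N to start and 7 N fully down, and springs back up by itself.
- lampshade: Finished dome lampshade of leaded glass (milky, cream and dark-blue panels in copper foil), 236 mm across, 131 mm high, standing open side down. Origin: centre of its foot. Bystander, fragile.
- glass_triangle: Cut cobalt-blue glass triangle, about 52 x 46 x 4 mm, lying flat. Origin: middle of its underside. Bystander.
- glass_panel: Cut pale-green glass panel, about 44 x 48 x 4 mm, lying flat. Origin: middle of its underside. Bystander.
- marker: Black marker pen lying down, 130 mm long along its x, 12 mm thick. Origin: under its middle. Bystander.
- acid_brush: Flux brush with steel tube handle lying down, 150 mm long along its x, 8 mm thick. Origin: under its middle. Bystander.
- solder_spool: Grey spool of solder standing upright, 64 mm diameter, 46 mm high. Origin: centre of its underside. Bystander.
- foil_roll: Roll of copper foil tape lying flat, 72 mm diameter, 10 mm high. Origin: centre of its underside. Bystander.
- flux_bottle: Green round flux bottle with black cap, 50 mm diameter, 115 mm high, loose. Origin: centre of its underside. Not the bottle to open. Bystander.
Not all that is in view belongs to the job. Leave any yellow look-alike of the dispenser alone. Leave any brown look-alike of the patina_cap alone.

How it is judged:
By the outcome, as a careful person would: the job done as asked, in the order asked, and still so for the second after the job is handed in, while the arm keeps its last pose, push and grip.
It also fails if it takes over 54 s, if anything falls off the work surface, if the arm or the gripper's body presses on something with over 40 N, if the wrist force passes 120 N, or if a joint passes its speed limit or range.

## Working session

There is one attempt and no reset: what is moved stays moved. The work goes in short steps, Python scripts to look and compute and a tool call to move; the robot and the scene stay as the last step left them, time stands still between calls to the robot, and variables do not carry over. Pictures are saved under pics/ and viewed, at most 10 in all, crops included, and the job is handed in when it is done.

Besides the shell and the picture viewer there is one more tool, called after "Call:" as name(argument=value, ...) on one line, values as JSON. jog_arm: Moves the arm, as the interface text tells. Its arguments: {"type":"object","properties":{"targets":{"type":"array","items":{"type":"object","properties":{"linear":{"type":"array","items":{"type":"number"}},"spin":{"type":"number"},"hand":{"type":"number"}}}},"grip_force":{"type":"number"}},"required":["targets"]}

```bash
mkdir -p pics; python3 - <<'E'
from cell import bot
import cv2,numpy as np
s=bot.state();print(s['clock'],s['tcp_pos'],np.round(s['tool_rot'],3).tolist(),s['width'],bot.grasp_offset)
for n in('scene','top'):
    c=bot.camera(n);cv2.imwrite(f'pics/{n}0.png',c['img'][:,:,::-1]);np.savez(f'{n}0.npz',**c)
    print(n,c['fx'],c['fy'],c['cx'],c['cy'],np.round(c['R'],3).tolist(),np.round(c['t'],3))
E
```

```text
0.0 [0.19293248 0.48748889 0.23042805] [[-0.93, 0.368, -0.001], [0.368, 0.93, -0.002], [-0.0, -0.002, -1.0]] 0.08544454767277233 -0.0187
scene 385.43745339103816 385.43745339103816 315.0435197655429 195.683518660661 [[-0.585, 0.811, 0.019], [0.612, 0.457, -0.646], [-0.533, -0.366, -0.763]] [ 0.361 -0.238  1.663]
top 381.6214076523936 381.6214076523936 321.1127860744439 202.52591016951865 [[0.027, -0.999, 0.025], [-0.984, -0.031, -0.173], [0.174, -0.02, -0.985]] [-0.062  0.539  1.084]
```

View pics/scene0.png

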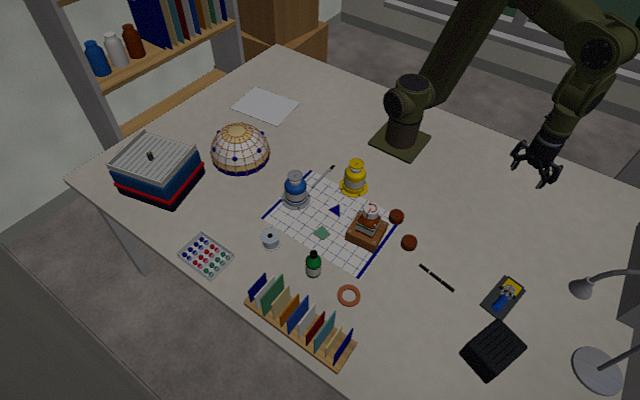

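View pics/top0.png

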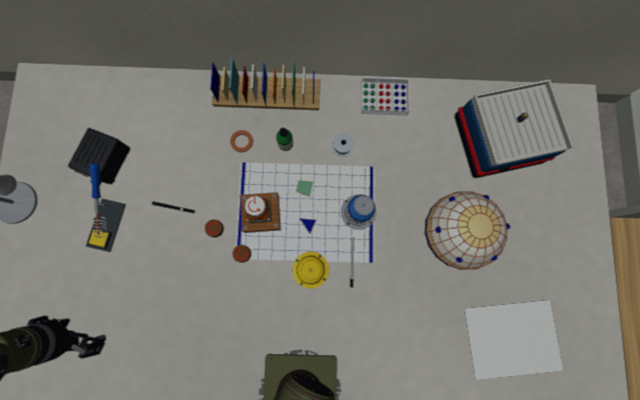

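The scene view shows the blue dispenser at (295,187) and the amber bottle with its white cap at (370,215). In the top view they are at (360,208) and (257,207).
- **Dispenser candidates:** blue at top (360,208) and yellow at (311,268). Blue fits the description; yellow is the look-alike.
- **Cap candidates:** white on the bottle at (257,207), and brown ones on the bench at (214,228) and (242,253). White fits.

I'll confirm both choices in an enlarged crop.

```bash
python3 - <<'E'
import cv2,numpy as np
a=cv2.imread('pics/scene0.png');b=cv2.imread('pics/top0.png')
f=lambda im,x,y:cv2.resize(im[y:y+60,x:x+80],(400,300),interpolation=cv2.INTER_CUBIC)
o=np.vstack([np.hstack([f(a,255,155),f(b,320,175)]),np.hstack([f(a,330,193),f(b,220,180)])])
cv2.imwrite('pics/crop0.png',o)
E
```

```text
(no output)
```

View pics/crop0.png

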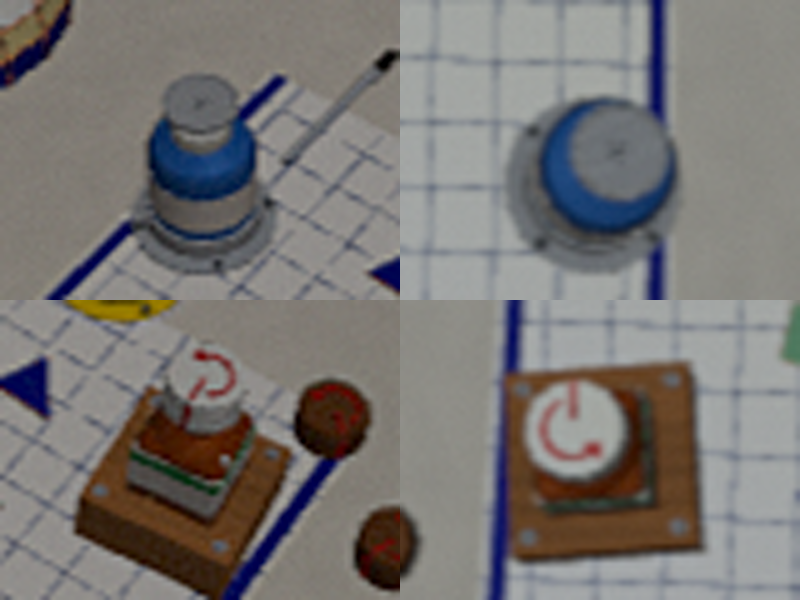

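The crop confirms the choice. The blue dispenser's dish is at scene (294.8,175.2) and top (363.6,204.8). The white cap on the amber bottle is at scene (370.2,207.2) and top (254.8,205.6), with its red line pointing roughly along world +x. Next I'll triangulate both from ellipse fits.

```bash
cat > h.py <<'E'
import numpy as np,cv2
def load(n): return dict(np.load(n))
def P(c):
    K=np.array([[c['fx'],0,c['cx']],[0,c['fy'],c['cy']],[0,0,1]]);return K@np.c_[c['R'],c['t']]
def tri(c1,p1,c2,p2):
    X=cv2.triangulatePoints(P(c1),P(c2),np.float64(p1).reshape(2,1),np.float64(p2).reshape(2,1))[:,0];X=X[:3]/X[3]
    e=[np.linalg.norm(proj(c,X)-p) for c,p in((c1,p1),(c2,p2))];return X,e
def proj(c,X):
    h=P(c)@np.r_[X,1];return h[:2]/h[2]
def onz(c,p,z):
    d=c['R'].T@np.array([(p[0]-c['cx'])/c['fx'],(p[1]-c['cy'])/c['fy'],1]);o=-c['R'].T@c['t'];return o+d*(z-o[2])/d[2]
E
python3 - <<'E'
from h import *
s,t=load('scene0.npz'),load('top0.npz')
for n,a,b,r,z in(('dish',(294.8,175.2),(363.6,204.8),.027,.1275),('cap',(370.2,207.2),(254.8,205.6),.026,.151)):
    X,e=tri(s,a,t,b);print(n,'tri',X.round(4),np.round(e,2),'scene@z',onz(s,a,z)[:2].round(4),'top@z',onz(t,b,z)[:2].round(4))
    # refine: fit both views' outlines of the disc (gradient maximum along circle) 
    from scipy.optimize import minimize
    G=[]
    for c in(s,t):
        g=cv2.GaussianBlur(c['img'].astype(np.float32),(0,0),.8)
        G.append(g)
    th=np.linspace(0,2*np.pi,72,endpoint=False)
    def cost(v):
        f=0
        for c,g in zip((s,t),G):
            L=[]
            for k in(-.003,.003):
                p=np.array([proj(c,[v[0]+(r+k)*np.cos(q),v[1]+(r+k)*np.sin(q),v[2]]) for q in th],np.float32)
                L.append(cv2.remap(g,p[None,:,0],p[None,:,1],cv2.INTER_LINEAR)[0])
            f-=np.minimum(np.linalg.norm(L[0]-L[1],axis=1),60).mean()
        return f
    m=minimize(cost,X,method='Nelder-Mead',options=dict(initial_simplex=[X,X+[.004,0,0],X+[0,.004,0],X+[0,0,.004]]))
    print(' fit',m.x.round(4),m.fun,cost(X))
# guard top corners (z .045) from top crop, yaw
C=[(507,375),(690,363),(703,548),(517,557)]
W=[onz(t,(220+(x-400)/5-.4,180+(y-300)/5-.4),.045)[:2] for x,y in C];W=np.array(W)
print('guard centre',W.mean(0).round(4),'yaw',np.degrees(np.arctan2(*(W[0]-W[3])[::-1])),np.degrees(np.arctan2(*(W[1]-W[2])[::-1])),'sides',np.linalg.norm(W-np.roll(W,1,0),axis=1).round(4))
l=[onz(t,(220+(x-400)/5-.4,180+(y-300)/5-.4),.151)[:2] for x,y in((575,416),(573,382))];d=l[1]-l[0];print('red line yaw',np.degrees(np.arctan2(d[1],d[0])))
print('yellow',onz(t,(311,268),.12)[:2])
E
```

```text
dish tri [ 0.523  -0.1607  0.1249] [0.51 0.65] scene@z [ 0.5244 -0.1574] top@z [ 0.5235 -0.162 ]
 fit [ 0.5241 -0.1598  0.1297] -74.02294921875 -70.99739
cap tri [0.508  0.1334 0.1502] [0.14 0.17] scene@z [0.5084 0.134 ] top@z [0.508  0.1329]
 fit [0.51   0.1321 0.1471] -90.99736022949219 -81.6191
guard centre [0.5079 0.1317] yaw 6.69313495228316 6.611878364676017 sides [0.1087 0.1085 0.1109 0.1084]
red line yaw 6.575836895136305
yellow [ 0.34785388 -0.02252396]
```

Both heights check out: dish 0.125 m, cap top 0.150 m. The guard measures 110 mm across and its yaw agrees with the red line at 6.6°. I'll move toward the dish with the fingers shut.

Call:
jog_arm(targets=[{"linear":[-1.5,-1.3,0],"spin":0,"hand":1},{"linear":[-2.7,-2.4,0],"spin":0,"hand":1},{"linear":[-2.7,-2.4,0],"spin":0,"hand":1},{"linear":[-2.7,-2.4,0],"spin":0,"hand":1},{"linear":[-2.7,-2.4,0],"spin":0,"hand":1},{"linear":[-2.7,-2.4,0],"spin":0,"hand":1},{"linear":[-2.7,-2.4,0],"spin":0,"hand":1},{"linear":[-2.7,-2.4,0],"spin":0,"hand":1},{"linear":[-2.7,-2.4,0],"spin":0,"hand":1},{"linear":[-2.7,-2.4,0],"spin":0,"hand":1}])

```text
clock: 1.35
tcp_pos: [0.3486, 0.1781, 0.2312]
tool_rot: [[-0.93, 0.368, -0.0], [0.368, 0.93, -0.001], [-0.0, -0.001, -1.0]]
wrist_force: [0.6, 0.4, 0.5]
width: 0.0001
finger_force: 0.0
```

```bash
cat > st.py <<'E'
from cell import bot
import numpy as np,sys
s=bot.state();R=s['tool_rot'];p=s['tcp_pos']
print(s['clock'],'q',np.round(s['q'],3),'tcp',np.round(p,4),'F',np.round(s['wrist_force'],2),'T',np.round(s['wrist_torque'],2),'w',round(s['width'],4),round(s['finger_force'],1))
print('yaw y',np.degrees(np.arctan2(R[1,1],R[0,1])),'tilt',R[:,2].round(3))
for n,X in(('dish',(.5237,-.160,.125)),('cap',(.5085,.1325,.151))): print(n,'tool shift cm',(R.T@(np.array(X)-p)*100).round(2))
E
python3 st.py
```

```text
1.35 q [ 0.473  0.031 -0.417  1.123 -0.     0.85 ] tcp [0.3486 0.1781 0.2312] F [0.56 0.43 0.47] T [ 0.06 -0.05 -0.02] w 0.0001 0.0
yaw y 68.37928359929253 tilt [-0.    -0.001 -1.   ]
dish tool shift cm [-28.73 -24.97  10.64]
cap tool shift cm [-16.54   1.66   8.02]
```

Call:
jog_arm(targets=[{"linear":[-3.1,-2.7,0],"spin":0,"hand":1},{"linear":[-3.1,-2.7,0],"spin":0,"hand":1},{"linear":[-3.1,-2.7,0],"spin":0,"hand":1},{"linear":[-3.1,-2.7,0.5],"spin":0,"hand":1},{"linear":[-3.1,-2.7,1],"spin":0,"hand":1},{"linear":[-3.1,-2.7,1],"spin":0,"hand":1},{"linear":[-3.1,-2.7,1.5],"spin":0,"hand":1},{"linear":[-3.1,-2.7,1.5],"spin":0,"hand":1},{"linear":[-2.6,-2.3,1.5],"spin":0,"hand":1},{"linear":[-1.3,-1.1,1],"spin":0,"hand":1}])

```text
clock: 2.6
tcp_pos: [0.523, -0.1596, 0.1504]
tool_rot: [[-0.929, 0.37, -0.001], [0.37, 0.929, 0.0], [0.001, -0.0, -1.0]]
wrist_force: [-0.7, -0.8, 0.3]
width: 0.0003
finger_force: 0.0
```

```bash
python3 st.py; python3 - <<'E'
from cell import bot
import cv2,numpy as np
a=bot.camera('scene')['img'][:,:,::-1];b=bot.camera('top')['img'][:,:,::-1]
f=lambda im,x,y:cv2.resize(im[y:y+120,x:x+80],(400,600),interpolation=cv2.INTER_CUBIC)
cv2.imwrite('pics/dish1.png',np.hstack([f(a,255,110),f(b,320,150)]))
E
```

```text
2.6 q [-0.296  0.344 -0.235  0.993 -0.     0.083] tcp [ 0.523  -0.1596  0.1504] F [-0.74 -0.76  0.29] T [-0.   -0.04  0.  ] w 0.0003 0.0
yaw y 68.28065673835974 tilt [-0.001  0.    -1.   ]
dish tool shift cm [-0.08 -0.    2.54]
cap tool shift cm [12.16 26.61 -0.06]
```

View pics/dish1.png

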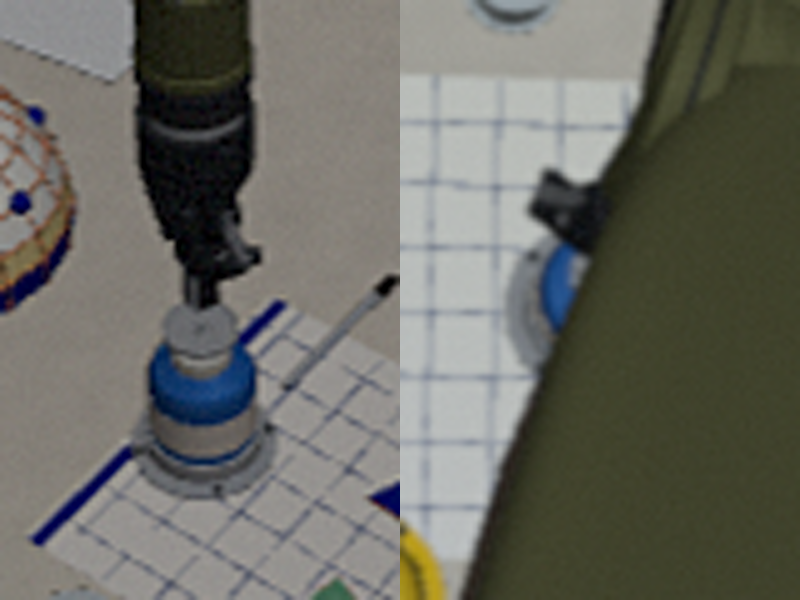

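The tip is above the dish centre: the left (scene) crop shows it at (200,308), consistent with 25 mm above the dish centre at (201,328). I'll press down.

Call:
jog_arm(targets=[{"linear":[-0.1,0,0.7],"spin":0,"hand":1},{"linear":[0,0,0.7],"spin":0,"hand":1},{"linear":[0,0,0.6],"spin":0,"hand":1},{"linear":[0,0,0.3],"spin":0,"hand":1},{"linear":[0,0,0.3],"spin":0,"hand":1},{"linear":[0,0,0.3],"spin":0,"hand":1},{"linear":[0,0,0.3],"spin":0,"hand":1},{"linear":[0,0,0.3],"spin":0,"hand":1},{"linear":[0,0,0.2],"spin":0,"hand":1},{"linear":[0,0,0],"spin":0,"hand":1}])

```text
clock: 3.95
tcp_pos: [0.5247, -0.1579, 0.1146]
tool_rot: [[-0.93, 0.368, 0.0], [0.368, 0.93, 0.0], [-0.0, 0.001, -1.0]]
wrist_force: [-1.9, 2.1, 5.8]
width: 0.0
finger_force: 3.0
```

```bash
python3 st.py
```

```text
3.95 q [-0.293  0.373 -0.292  0.905  0.     0.084] tcp [ 0.5247 -0.1579  0.1146] F [-1.91  2.13  5.84] T [ 0.44  0.3  -0.04] w 0.0 3.0
yaw y 68.41536186398103 tilt [ 0.  0. -1.]
dish tool shift cm [ 0.02 -0.23 -1.04]
cap tool shift cm [12.19 26.41 -3.63]
```

Call:
jog_arm(targets=[{"linear":[0,0,0.1],"spin":0,"hand":1},{"linear":[0,0,0.1],"spin":0,"hand":1},{"linear":[0,0,0.05],"spin":0,"hand":1},{"linear":[0,0,0.05],"spin":0,"hand":1},{"linear":[0,0,0],"spin":0,"hand":1},{"linear":[0,0,0],"spin":0,"hand":1},{"linear":[0,0,0],"spin":0,"hand":1},{"linear":[0,0,0],"spin":0,"hand":1},{"linear":[0,0,0],"spin":0,"hand":1},{"linear":[0,0,0],"spin":0,"hand":1}])

```text
clock: 5.2
tcp_pos: [0.5247, -0.158, 0.1129]
tool_rot: [[-0.93, 0.368, 0.001], [0.368, 0.93, 0.0], [-0.001, 0.001, -1.0]]
wrist_force: [-3.9, 3.2, 13.8]
width: -0.0002
finger_force: 6.9
```

```bash
python3 st.py
```

```text
5.2 q [-0.293  0.374 -0.295  0.9    0.     0.084] tcp [ 0.5247 -0.158   0.1129] F [-3.85  3.17 13.78] T [ 0.55  0.86 -0.01] w -0.0002 6.9
yaw y 68.41520301659668 tilt [ 0.001  0.    -1.   ]
dish tool shift cm [ 0.02 -0.23 -1.21]
cap tool shift cm [12.19 26.41 -3.8 ]
```

The force jumped to 13.8 N at 12.1 mm of travel, well above the 7 N spring force, so the dish is on its solid stop. I'll lift off and travel toward the cap.

Call:
jog_arm(targets=[{"linear":[0,0,-0.5],"spin":0,"hand":1},{"linear":[0,0,-0.8],"spin":0,"hand":1},{"linear":[0,0,-1.5],"spin":0,"hand":1},{"linear":[0,0,-2.5],"spin":0,"hand":1},{"linear":[0,0,-2.5],"spin":0,"hand":1},{"linear":[0.6,1.4,-1.2],"spin":0,"hand":0.5},{"linear":[1.2,2.6,0],"spin":0,"hand":0},{"linear":[1.2,2.6,0],"spin":0,"hand":0},{"linear":[1.2,2.6,0],"spin":0,"hand":0},{"linear":[1.2,2.6,0],"spin":0,"hand":0}])

```text
clock: 6.45
tcp_pos: [0.5172, -0.0269, 0.201]
tool_rot: [[-0.93, 0.368, -0.001], [0.368, 0.93, 0.0], [0.001, -0.0, -1.0]]
wrist_force: [0.2, -0.3, -0.5]
width: 0.0857
finger_force: 0.0
```

Call:
jog_arm(targets=[{"linear":[1.2,2.6,0],"spin":0,"hand":0},{"linear":[1.2,2.6,0],"spin":0,"hand":0},{"linear":[1.2,2.6,0],"spin":0,"hand":0},{"linear":[1.2,2.6,0],"spin":0,"hand":0},{"linear":[1.0,2.2,0],"spin":0,"hand":0},{"linear":[0.8,1.6,0],"spin":0,"hand":0},{"linear":[0.2,0.6,0],"spin":0,"hand":0},{"linear":[0,0,0],"spin":0,"hand":0},{"linear":[0,0,0],"spin":0,"hand":0},{"linear":[0,0,0],"spin":0,"hand":0}])

```text
clock: 7.7
tcp_pos: [0.5091, 0.1334, 0.2013]
tool_rot: [[-0.929, 0.369, -0.0], [0.369, 0.929, -0.0], [0.0, -0.0, -1.0]]
wrist_force: [0.1, -0.6, -0.4]
width: 0.0852
finger_force: 0.0
```

```bash
python3 st.py; python3 - <<'E'
from cell import bot
import cv2,numpy as np
from h import *
cs=bot.camera('scene');a=cs['img'][:,:,::-1];b=bot.camera('top')['img'][:,:,::-1];a0=cv2.imread('pics/scene0.png')
f=lambda im,x,y,w,h:cv2.resize(im[y:y+h,x:x+w],(400,300),interpolation=cv2.INTER_CUBIC)
print('tcp in scene',proj(cs,bot.state()['tcp_pos']))
cv2.imwrite('pics/cap1.png',np.vstack([np.hstack([f(a0,255,155,80,60),f(a,255,155,80,60)]),np.hstack([f(a,320,165,100,75),f(b,320,175,80,60)])]))
E
```

```text
7.7 q [ 0.256  0.277 -0.194  1.1   -0.     0.634] tcp [0.5091 0.1334 0.2013] F [ 0.08 -0.55 -0.45] T [-0.03 -0.02 -0.03] w 0.0852 0.0
yaw y 68.34601336957985 tilt [-0. -0. -1.]
dish tool shift cm [-12.19 -26.73   7.63]
cap tool shift cm [ 0.02 -0.1   5.03]
tcp in scene [372.03970103 197.11195078]
```

View pics/cap1.png

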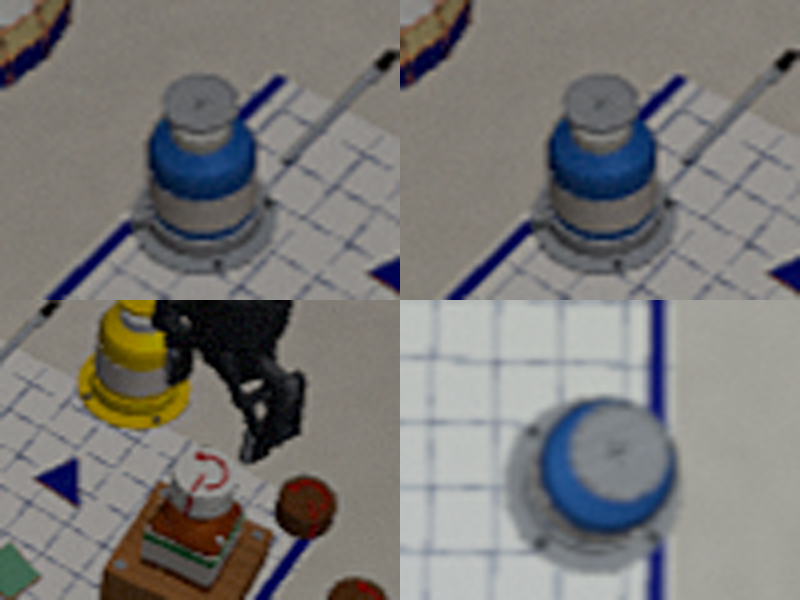

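The dish is back up; its image is unchanged at crop (201,103). The open fingers straddle the cap, which is at crop (205,475). I'll descend and grip.

Call:
jog_arm(targets=[{"linear":[0,-0.1,1.5],"spin":0,"hand":0},{"linear":[0,0,2],"spin":0,"hand":0},{"linear":[0,0,2],"spin":0,"hand":0},{"linear":[0,0,1.6],"spin":0,"hand":0},{"linear":[0,0,1],"spin":0,"hand":0},{"linear":[0,0,0.5],"spin":0,"hand":0},{"linear":[0,0,0],"spin":0,"hand":0.2},{"linear":[0,0,0],"spin":0,"hand":0.25},{"linear":[0,0,0],"spin":0,"hand":0.3},{"linear":[0,0,0],"spin":0,"hand":0.35}], grip_force=60)

```text
clock: 9.05
tcp_pos: [0.5093, 0.1336, 0.1159]
tool_rot: [[-0.93, 0.368, 0.001], [0.368, 0.93, 0.001], [-0.001, 0.001, -1.0]]
wrist_force: [0.4, 0.3, 0.8]
width: 0.0558
finger_force: 0.6
```

```bash
python3 st.py
```

```text
9.05 q [ 0.256  0.338 -0.344  0.887  0.001  0.633] tcp [0.5093 0.1336 0.1159] F [0.42 0.31 0.82] T [ 0.19 -0.08  0.03] w 0.0558 0.6
yaw y 68.42185833484433 tilt [ 0.001  0.001 -1.   ]
dish tool shift cm [-12.14 -26.77  -0.94]
cap tool shift cm [ 0.03 -0.13 -3.51]
```

Call:
jog_arm(targets=[{"linear":[0,0,0],"spin":0,"hand":0.38},{"linear":[0,0,0],"spin":0,"hand":0.42},{"linear":[0,0,0],"spin":0,"hand":0.5},{"linear":[0,0,0],"spin":0,"hand":0.6},{"linear":[0,0,0],"spin":0,"hand":0.8},{"linear":[0,0,0],"spin":0,"hand":1},{"linear":[0,0,0],"spin":0,"hand":1},{"linear":[0,0,0],"spin":0,"hand":1},{"linear":[0,0,0],"spin":0,"hand":1},{"linear":[0,0,0],"spin":0,"hand":1}], grip_force=60)

```text
clock: 10.3
tcp_pos: [0.5095, 0.1343, 0.1159]
tool_rot: [[-0.93, 0.367, 0.002], [0.367, 0.93, 0.002], [-0.001, 0.003, -1.0]]
wrist_force: [0.8, 4.8, 4.1]
width: 0.051
finger_force: 61.8
```

```bash
python3 st.py; python3 - <<'E'
from cell import bot
import cv2,numpy as np
a=bot.camera('scene')['img'][:,:,::-1]
cv2.imwrite('pics/grip1.png',cv2.resize(a[160:260,320:440],(720,600),interpolation=cv2.INTER_CUBIC))
E
```

```text
10.3 q [ 0.257  0.338 -0.344  0.887  0.002  0.633] tcp [0.5095 0.1343 0.1159] F [0.77 4.82 4.1 ] T [ 1.06 -0.13  0.09] w 0.051 61.8
yaw y 68.45167220814477 tilt [ 0.002  0.002 -1.   ]
dish tool shift cm [-12.13 -26.85  -0.97]
cap tool shift cm [ 0.02 -0.2  -3.51]
```

View pics/grip1.png

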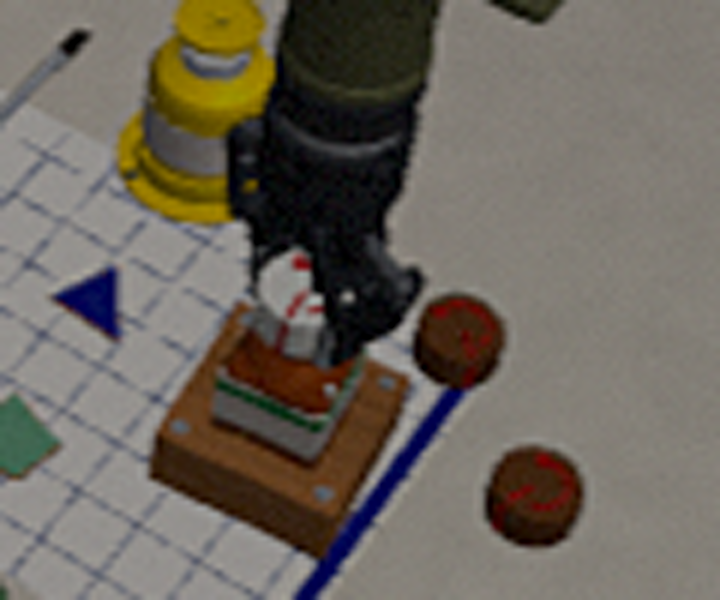

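The cap is gripped at (290,295), red line visible, 61.8 N. Now I'll null the small side force and press down about 5 mm.

Call:
jog_arm(targets=[{"linear":[0,0.1,0],"spin":0,"hand":1},{"linear":[0,0,0.1],"spin":0,"hand":1},{"linear":[0,0,0.1],"spin":0,"hand":1},{"linear":[0,0,0.1],"spin":0,"hand":1},{"linear":[0,0,0.1],"spin":0,"hand":1},{"linear":[0,0,0.1],"spin":0,"hand":1},{"linear":[0,0,0],"spin":0,"hand":1},{"linear":[0,0,0],"spin":0,"hand":1},{"linear":[0,0,0],"spin":0,"hand":1},{"linear":[0,0,0],"spin":0,"hand":1}], grip_force=70)

```text
clock: 11.6
tcp_pos: [0.5095, 0.1343, 0.1117]
tool_rot: [[-0.93, 0.368, 0.002], [0.368, 0.93, 0.001], [-0.001, 0.001, -1.0]]
wrist_force: [-2.0, 2.2, 10.7]
width: 0.051
finger_force: 73.0
```

```bash
python3 st.py
```

```text
11.6 q [ 0.258  0.342 -0.349  0.877  0.     0.634] tcp [0.5095 0.1343 0.1117] F [-2.04  2.19 10.67] T [0.62 0.35 0.14] w 0.051 73.0
yaw y 68.41548823985009 tilt [ 0.002  0.001 -1.   ]
dish tool shift cm [-12.15 -26.85  -1.35]
cap tool shift cm [ 0.02 -0.2  -3.93]
```

The press reads 10.7 N, about 4.5 mm, inside the 3–6 mm band. Next is a partial counter-clockwise turn (negative spin, since tool z points down).

Call:
jog_arm(targets=[{"linear":[0,0,0],"spin":-2,"hand":1},{"linear":[0,0,0],"spin":-4,"hand":1},{"linear":[0,0,0],"spin":-4,"hand":1},{"linear":[0,0,0],"spin":-4,"hand":1},{"linear":[0,0,0],"spin":-4,"hand":1},{"linear":[0,0,0],"spin":-4,"hand":1},{"linear":[0,0,0],"spin":-4,"hand":1},{"linear":[0,0,0],"spin":-4,"hand":1},{"linear":[0,0,0],"spin":0,"hand":1},{"linear":[0,0,0],"spin":0,"hand":1}])

```text
clock: 12.85
tcp_pos: [0.5103, 0.1343, 0.1119]
tool_rot: [[-0.989, -0.146, 0.003], [-0.146, 0.989, 0.0], [-0.003, 0.0, -1.0]]
wrist_force: [-0.7, 2.9, 10.6]
width: 0.0512
finger_force: 72.9
```

```bash
python3 st.py
```

```text
12.85 q [ 0.257  0.342 -0.349  0.876 -0.     0.111] tcp [0.5103 0.1343 0.1119] F [-0.68  2.87 10.55] T [0.54 0.15 0.09] w 0.0512 72.9
yaw y 98.4014501728955 tilt [ 0.003  0.    -1.   ]
dish tool shift cm [  2.97 -29.31  -1.32]
cap tool shift cm [ 0.19 -0.15 -3.91]
```

It has turned 30° with a low wrist torque of 0.09 N m. A slipping grip would show far more, so the cap is turning with it. I'll go on to 60°.

Call:
jog_arm(targets=[{"linear":[0,0,0],"spin":-4,"hand":1},{"linear":[0,0,0],"spin":-4,"hand":1},{"linear":[0,0,0],"spin":-4,"hand":1},{"linear":[0,0,0],"spin":-4,"hand":1},{"linear":[0,0,0],"spin":-4,"hand":1},{"linear":[0,0,0],"spin":-4,"hand":1},{"linear":[0,0,0],"spin":-4,"hand":1},{"linear":[0,0,0],"spin":-2,"hand":1},{"linear":[0,0,0],"spin":0,"hand":1},{"linear":[0,0,0],"spin":0,"hand":1}])

```text
clock: 14.1
tcp_pos: [0.5107, 0.1349, 0.112]
tool_rot: [[-0.784, -0.621, 0.004], [-0.621, 0.784, 0.002], [-0.004, -0.001, -1.0]]
wrist_force: [-0.4, 4.6, 9.0]
width: 0.0509
finger_force: 72.9
```

```bash
python3 st.py; python3 - <<'E'
from cell import bot
import cv2,numpy as np
a=bot.camera('scene')['img'][:,:,::-1]
cv2.imwrite('pics/turn1.png',cv2.resize(a[185:245,340:420],(800,600),interpolation=cv2.INTER_CUBIC))
E
```

```text
14.1 q [ 0.258  0.342 -0.348  0.876  0.001 -0.413] tcp [0.5107 0.1349 0.112 ] F [-0.35  4.65  8.97] T [ 0.88  0.04 -0.02] w 0.0509 72.9
yaw y 128.40734873660082 tilt [ 0.004  0.002 -1.   ]
dish tool shift cm [ 17.29 -23.92  -1.35]
cap tool shift cm [ 0.3  -0.05 -3.9 ]
```

View pics/turn1.png

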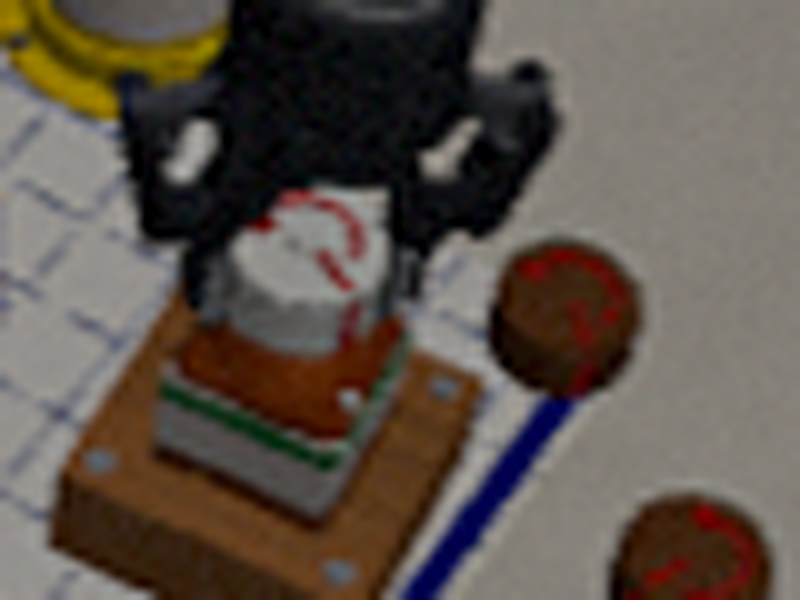

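The red line at (350,310) has turned to the white open mark on the shoulder at (350,398), so the cap is free. I'll lift it.

Call:
jog_arm(targets=[{"linear":[0,0,-0.3],"spin":0,"hand":1},{"linear":[0,0,-0.4],"spin":0,"hand":1},{"linear":[0,0,-0.4],"spin":0,"hand":1},{"linear":[0,0,-0.5],"spin":0,"hand":1},{"linear":[0,0,-0.7],"spin":0,"hand":1},{"linear":[0,0,-0.7],"spin":0,"hand":1},{"linear":[0,0,0],"spin":0,"hand":1},{"linear":[0,0,0],"spin":0,"hand":1},{"linear":[0,0,0],"spin":0,"hand":1},{"linear":[0,0,0],"spin":0,"hand":1}])

```text
clock: 15.4
tcp_pos: [0.5088, 0.1339, 0.1401]
tool_rot: [[-0.784, -0.621, -0.0], [-0.621, 0.784, -0.0], [0.001, 0.0, -1.0]]
wrist_force: [-0.3, -0.6, -0.1]
width: 0.0509
finger_force: 73.5
```

```bash
python3 st.py
```

```text
15.4 q [ 0.257  0.318 -0.304  0.949 -0.    -0.413] tcp [0.5088 0.1339 0.1401] F [-0.27 -0.58 -0.05] T [-0.01 -0.06  0.  ] w 0.0509 73.5
yaw y 128.40492508197727 tilt [-0. -0. -1.]
dish tool shift cm [ 17.09 -23.96   1.52]
cap tool shift cm [ 0.12 -0.09 -1.09]
```

The wrist force is now about zero, so the cap is free. I'll raise it to about 7.5 cm of clearance and re-centre by 1.7 mm, toward where the tool sat while the cap was engaged.

Call:
jog_arm(targets=[{"linear":[-0.1,0,-0.7],"spin":0,"hand":1},{"linear":[-0.1,0,-1.2],"spin":0,"hand":1},{"linear":[0,0,-1.5],"spin":0,"hand":1},{"linear":[0,0,-1.5],"spin":0,"hand":1},{"linear":[0,0,-1.2],"spin":0,"hand":1},{"linear":[0,0,-0.6],"spin":0,"hand":1},{"linear":[0,0,0],"spin":0,"hand":1},{"linear":[0,0,0],"spin":0,"hand":1},{"linear":[0,0,0],"spin":0,"hand":1},{"linear":[0,0,0],"spin":0,"hand":1}])

```text
clock: 16.65
tcp_pos: [0.5104, 0.1353, 0.2069]
tool_rot: [[-0.784, -0.621, -0.001], [-0.621, 0.784, -0.0], [0.001, 0.0, -1.0]]
wrist_force: [0.0, -0.7, -0.6]
width: 0.051
finger_force: 73.5
```

```bash
python3 st.py; python3 - <<'E'
from cell import bot
import cv2,numpy as np
from h import *
c=bot.camera('scene');a=c['img'][:,:,::-1]
p=bot.state()['tcp_pos']
print('expected cap edge centre px',proj(c,[.5095,.1335,.214]),'top',proj(c,[.5095,.1335,.242]),'mouth',proj(c,[.5095,.1335,.14]))
cv2.imwrite('pics/final.png',cv2.resize(a[120:360,200:520],(800,600),interpolation=cv2.INTER_CUBIC))
E
```

```text
16.65 q [ 0.259  0.277 -0.179  1.116  0.    -0.411] tcp [0.5104 0.1353 0.2069] F [ 0.04 -0.67 -0.55] T [-0.    0.01  0.02] w 0.051 73.5
yaw y 128.4095995276751 tilt [-0.001 -0.    -1.   ]
dish tool shift cm [ 17.3  -23.97   8.2 ]
cap tool shift cm [ 0.32 -0.1   5.59]
expected cap edge centre px [372.50849464 194.51200849] top [373.74966527 188.46679486] mouth [369.43490709 209.48214472]
```

View pics/final.png

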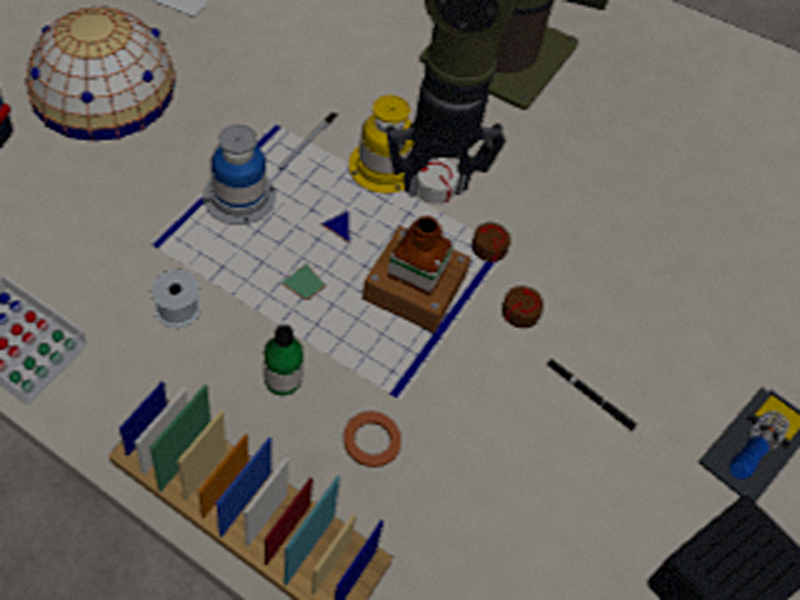

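The open mouth is at crop (428,223) and the cap is held upright above it at (437,180). Both sit the same 1.7 px or so from their predicted pixels, so the cap is centred at roughly 74 mm clearance. Everything else is where it was.

```bash
python3 -c "
from cell import bot
print(bot.hand_in())"
```

```text
the job is handed in; nothing more can be done
None
```

I pressed the blue dispenser's dish to its stop and it sprang back. I then opened the patina bottle and handed the job in at about 17 s, with the cap held upright about 74 mm above the mouth and nothing else visibly moved; the hand-in returned no verdict.

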